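Raise the ratchet mould lift to the pointer and lock it

ROBOT

A 6-joint arm with a two-finger parallel gripper is mounted at the origin on a cart in front of the work surface, level with it; the furniture and walls round the work are solid. World frame = base frame: x ahead of the robot, y to its left, z up, the work surface at z = 0. Lengths are in m, angles in rad, forces in N, time in s.
With the tool pointing down it reaches from about 0.35 to 0.85 m from the base axis. Payload 8.1 kg.
Tool frame: the origin (TCP) lies at the centre of the arm's flange, where the gripper is bolted on; the fingertips stand 186 mm ahead of it and the grasp point (between the pads) lies 167 mm ahead of it; z points along the fingers, y is the line along which they close (so a half turn about z gives the same grasp; the last joint's range is limited). The gripper opens to 93 mm and grips with 3 to 60 N. Pads are 15 mm wide; open, the fingers measure 128 mm over their backs; the gripper's body (75 mm by 188 mm) begins 65 mm behind the grasp point.
Start: joints at [-1.286, 0.13, 1.488, -0, 1.523, -0.085], TCP at [0.217, -0.559, 0.405] pointing down, gripper open.
Joint ranges: [-2.96, 2.96], [-0.89, 2.26], [0.02, 2.5], [-1.34, 4.48], [0, 2.73], [-2.66, 2.66]. Speed limits (rad/s): [2.39, 2.39, 2.79, 3.14, 3.14, 3.14].

INTERFACE

Orientations are given as a rotation vector (axis times angle).
In Python, from plant import read_state, read_camera, camera_params, robot gives the robot as it stands.
- The arm moves only by the tool carry_out, never from a script. Its argument "targets" is a list of rows, each an object of numbers: "hand": the opening in per cent of the stroke, from 0 (shut) to 100 (fully open); "x", "y", "z": the shift along the tool's x, y, z in m; "ax", "ay", "az": the turn, a rotation vector about the tool's x, y, z in rad. In form: [{"hand": .., "x": .., "y": .., "z": .., "ax": .., "ay": .., "az": ..}, ...]. A call has 1 to 8 rows; each row is the pose to reach, as a shift and turn from the pose commanded when the call began, along the tool's axes at that moment; what a row does not reach only later rows make up. A row lasts 1/8 s, in which the tool goes at most 62.5 mm and 10.7 degrees, less where a joint would pass 70% of its speed; a pose out of reach is approached as far as the arm can. A call with a gripper value outside its range is refused whole. The fingers move at their own pace and stop on an object; "newtons" is the grip in N (left out, the last holds). Time passes only in rows, so rows that repeat a pose let the fingers close. It gives the time, the measured TCP pose, the force, the opening and the grip force at its end, in the units of the state.
- read_state(): the state, without advancing time (a new reading comes with each control period).
- read_camera(name): name is "scene" or "top"; returns (picture, depth): 384x512x3 uint8, blue, green, red; 384x512 float32, m along the optical axis (not along the pixel's ray), 0 where there is no reading.
- camera_params(name): a dict with "fx", "fy", "cx", "cy" (pixels), "k1" (the pictures are not rectified: a ray, as slopes to the right and down, at radius r is drawn at 1 + k1 r^2 times it, then the intrinsics apply), "position" and "rotation" of the camera in the world. Camera axes: x right, y up, looking along -z (the intrinsics and any distortion apply to the point x, -y, -z); pixel columns grow to the right and rows downward; lengths in m; the calibration is good to about 2 mm. A picture is of the moment at which its call begins. camera_params takes no time and is no camera call.
- robot.close_job(): hands the job in; it is judged then, once.
The state is a dict: "t": time; "q": joint angles; "dq": joint speeds; "joint_torque": joint torques, N m; "tool_pos": TCP position; "orientation": TCP orientation; "force": force on the tool from outside, world axes, zero at the start; "wrist_torque": the same for the moment, N m; "opening": finger opening in m; "gripper_force": force on a finger pad.
Only numpy, scipy, OpenCV 4.12 (cv2) and the standard library are available. Lean on these libraries where they do the work, as an engineer would, in place of code of your own. Each camera call takes 0.05 s, during which the arm holds its last target. There are 200 camera calls.

TASK

Press the black pedal pad of the green ratchet lift down to raise its platform, click by click, until it stays on the notch that brings the platform's red edge nearest to the height of the yellow pointer, and let the pedal come back up. Then push the red post of the lock bar sideways, towards the column, until the bar is fully home under the column's foot and has swung the switch's white roller arm aside. Leave the pointer as it is set, and the loose things around the lift alone.

Things in the scene. Friction and masses are not known exactly. Their poses are not given: they have to be found in the camera images.
- lift: green steel ratchet lift screwed to the bench, footprint about 250 x 250 mm, up to 0.31 m tall when raised; its platform carries a fixed two-part plaster mould. Origin on the bench on the column's axis; z up. The pedal reaches out along -x, the lock bar lies on the -y side, the spring pawl with its black knob and the pointer's rod on the +y side
- column (a joint): height of the column with its platform, m: 0 on the lowest notch, where it starts. A spring pawl catches its rack every 12 mm (rests at 0, 0.012, 0.024, 0.036, 0.048, 0.060; top stop 0.064). The pawl lets it rise and clicks past each notch, then holds it; when the pedal is let go it sinks back to the last notch passed, and the pedal cannot lower it further. The wanted notch is the one nearest to the value of joint pointer (0.024, 0.036 or 0.048)
- pedal (a joint): angle of the pedal lever, rad: 0 fully up (its spring brings it back there), 0.75 fully down. Pressing lifts the column, about 12 mm (one notch) per 0.12 rad or 9 mm of pad travel, against 5 to 15 N; the column passes 0.024 at 0.25 rad, 0.036 at 0.37, 0.048 at 0.49 and 0.060 at 0.61
- pedal_pad (a point): centre of the top face of the black ribbed rubber pedal pad, 50 mm along the lift's x by 64 mm along its y, 96 mm above the bench when up; tilted 0.33 rad then (its outer edge higher), level about half-way down. It moves down about 40 mm on an arc of 77 mm radius about the pedal's pivot, which is an axis along the lift's y at (-0.12, 0, 0.053) m in the lift's frame
- lock_bar (a joint): travel of the steel lock bar, m: 0 drawn back (it starts at 0 to 0.005), 0.030 fully home (end stop). It slides along the lift's +y, towards the column, with about 3 N of friction, and stays where it is left. The column's foot blocks it after 10 mm unless the column stands at 0.024 or more
- post_top (a point): top centre of the red upright post on the lock bar, 16 mm diameter, its top 109 mm above the bench; push it along the lift's +y. The post is free from 60 mm above the bench to its top, with free room around it there
- switch_arm (a joint): angle of the limit switch's roller arm, rad: 0 at rest; the lock bar's dog swings it after 8 mm of bar travel, it trips at 0.35, and is at about 0.5 with the bar home. A light spring returns it
- roller (a point): top centre of the white roller, 16 mm diameter, at the end of the 45 mm switch arm, 50 mm above the bench
- sprig_mould: loose white plaster block 50 x 62 x 26 mm, a bystander; origin at the centre of its underside
- cup: loose terracotta test cup, 62 mm diameter, 53 mm tall, a bystander; origin at the centre of its underside
- steel_kidney: loose steel kidney with a blue grip, 37 x 95 x 10 mm, a bystander; origin at the centre of its underside
- pointer (a joint): height to which the yellow pointer is clamped on its rod, m, on the same scale as joint column: equal values mean that the pointer is level with the middle of the platform's red edge. Between 0.022 and 0.050. It is not to be moved
- pointer_tip (a point): tip of the yellow pointer (3 mm thick), 5 mm beside the left edge of the platform
- platform_edge (a point): middle of the 8 mm high red edge of the platform (94 x 80 mm), on its +y side beside the pointer; 199 mm above the bench with the column at 0, moves with the column

How it is judged:
On the way, in this order (a step that is already met when the one before it is completed fails the run):
1. the platform's red edge rests level with the pointer, within 8 mm (the nearest notch), with the pedal back up (under 0.1 rad) (z of platform_edge in the frame of pointer_tip between -0.008 and 0.008 m and value of joint pedal below 0.1 rad), for 0.2 s.
2. the lock bar is home (over 0.026 m) and the switch arm tripped (over 0.35 rad) (value of joint lock_bar above 0.026 m and value of joint switch_arm above 0.35 rad), for 0.2 s.
At the end, for the whole second after the job is handed in: The platform's red edge rests within 8 mm of the pointer's height, the pedal is back up (under 0.1 rad), the lock bar is home (over 0.026 m of its 0.030 m) and the switch arm stands tripped (over 0.35 rad) (all of step 1 and all of step 2); the robot touches nothing.
It fails at once if a loose bystander (plaster block, cup or steel kidney) is shifted more than 30 mm (distance of any of sprig_mould, cup, steel_kidney from where it was at the start of the episode above 0.03 m).
It fails at once if the pointer is shifted along its rod by more than 4 mm (distance of pointer_tip from where it was at the start of the episode above 0.004 m).
It also fails if it takes over 48 s, if anything falls off the work surface, if the arm or the gripper's body presses on something with over 40 N, if the wrist force passes 120 N, or if a joint passes its speed limit or range.

## Working session

There is one attempt and no reset: what is moved stays moved. The work goes in short steps, Python scripts to look and compute and a tool call to move; the robot and the scene stay as the last step left them, time stands still between calls to the robot, and variables do not carry over. Pictures are saved under pics/ and viewed, at most 10 in all, crops included, and the job is handed in when it is done.

Besides the shell and the picture viewer there is one more tool, called after ">>>" as name([rows], argument=value, ...), one row to a line, values as JSON. carry_out: Moves the arm, as the interface text tells. Its arguments: {"type":"object","properties":{"targets":{"type":"array","items":{"type":"object","properties":{"hand":{"type":"number"},"x":{"type":"number"},"y":{"type":"number"},"z":{"type":"number"},"ax":{"type":"number"},"ay":{"type":"number"},"az":{"type":"number"}}}},"newtons":{"type":"number"}},"required":["targets"]}

```bash
mkdir -p pics && cat > h.py <<'E'
import numpy as np, cv2
from plant import read_state, read_camera, camera_params, robot
from scipy.spatial.transform import Rotation as R
def world(name, u, v, d):
    c=camera_params(name); p=np.array([(u-c['cx'])/c['fx'],(v-c['cy'])/c['fy']])
    s=p.copy()
    for _ in range(20): s=p/(1+c['k1']*(s@s))
    rot=np.array(c['rotation']); rot=rot if rot.shape==(3,3) else R.from_rotvec(rot).as_matrix()
    return np.array(c['position'])+rot@np.array([s[0]*d,-s[1]*d,-d])
E
python3 - <<'E'
from h import *
for n in ('scene','top'):
    p,d=read_camera(n); cv2.imwrite(f'pics/{n}0.png',p); np.savez(f'{n}0.npz',p=p,d=d); print(n,camera_params(n))
    cv2.imwrite(f'pics/{n}0b.png',cv2.resize(p,(800,600),interpolation=cv2.INTER_CUBIC))
print(read_state())
E
```

```text
scene {'fx': 459.22734662670416, 'fy': 459.22734662670416, 'cx': 253.77529575719115, 'cy': 181.0872038034134, 'k1': -0.030051765771103016, 'position': array([0.11350609, 0.57266877, 0.88292533]), 'rotation': array([ 0.29084284, -1.1024482 , -2.43248068])}
top {'fx': 450.63650972513915, 'fy': 450.63650972513915, 'cx': 251.47063721345646, 'cy': 199.60629372305527, 'k1': -0.09236594904747446, 'position': array([ 0.36907447, -0.16827136,  1.14434068]), 'rotation': array([ 0.11730911, -0.15045666, -1.58930465])}
{'t': 0.1, 'q': array([-1.28640717e+00,  1.31077583e-01,  1.48917090e+00, -2.07841347e-05,
        1.52302150e+00, -8.53725676e-02]), 'dq': array([-6.02261646e-05, -1.52494002e-03, -1.78262139e-03,  5.78715534e-05,
        8.40471602e-04, -2.05508793e-03]), 'joint_torque': array([ 2.35297201e-03, -5.61340427e+01, -4.93094838e+01,  7.72373937e-02,
        2.91246304e-02, -1.62141907e-05]), 'tool_pos': array([ 0.21680894, -0.559232  ,  0.40379663]), 'orientation': array([-3.08641526e+00, -5.77212302e-01,  2.94038452e-04]), 'force': array([ 0.63327136, -0.04289181,  0.5620985 ]), 'wrist_torque': array([ 0.06071538,  0.01707677, -0.0102968 ]), 'gripper_force': 0.0, 'opening': 0.09292851378959323}
```

View pics/scene0b.png

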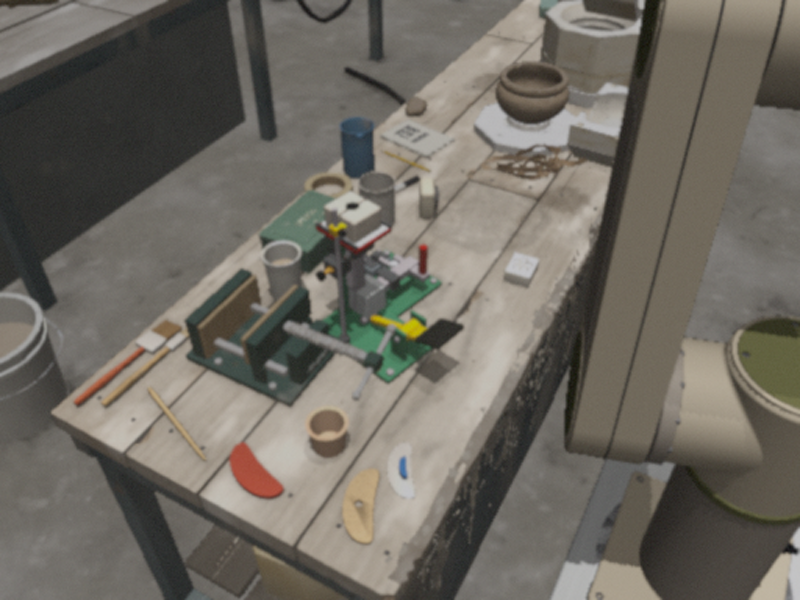

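View pics/top0b.png

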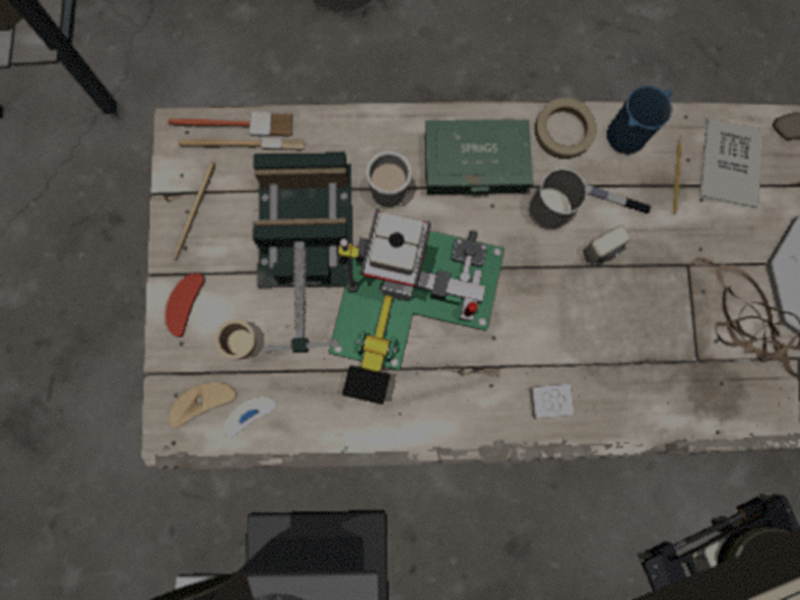

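The scene view shows the lift at about (370,290) in the 800-px picture, with the pad at (440,333), the post at (423,258) and the pointer at (337,229). The top view shows the pad at (368,385), the post at (472,308) and the pointer at (348,250). Next I'll look at enlarged crops.

```bash
python3 - <<'E'
from h import *
s=np.load('scene0.npz');t=np.load('top0.npz')
a=cv2.resize(s['p'][110:250,195:305],None,fx=5,fy=5,interpolation=cv2.INTER_CUBIC)[:600]
a=cv2.resize(s['p'][115:195,190:290],(800,640),interpolation=cv2.INTER_CUBIC)[:600]
cv2.imwrite('pics/s1.png',a)  # x8, off(190,115)
b=cv2.resize(t['p'][130:262,206:326],(540,594),interpolation=cv2.INTER_CUBIC)
cv2.imwrite('pics/t1.png',b) # x4.5 off (206,130)
for u,v in [(368,385),(368,372),(368,398),(352,385),(384,385),(472,308),(348,250),(397,240),(375,352),(480,318)]:
    U,V=u/1.5625,v/1.5625; d=t['d'][int(V),int(U)]; print('top',u,v,d,world('top',U,V,d).round(4))
for u,v in [(440,333),(423,248),(337,229),(360,240)]:
    U,V=u/1.5625,v/1.5625; d=s['d'][int(V),int(U)]; print('scene',u,v,d,world('scene',U,V,d).round(4))
E
```

```text
top 368 385 1.043482 [ 0.4393 -0.1529  0.0971]
top 368 372 1.0490233 [ 0.4588 -0.1532  0.0948]
top 368 398 1.036445 [ 0.4199 -0.1526  0.1009]
top 352 385 1.0389465 [ 0.4396 -0.1293  0.1011]
top 384 385 1.0455227 [ 0.4389 -0.1767  0.0955]
top 472 308 1.0508566 [ 0.5494 -0.3105  0.1121]
top 348 250 0.9150917 [ 0.6044 -0.1324  0.2552]
top 397 240 0.9298565 [ 0.6196 -0.1969  0.2443]
top 375 352 1.0883592 [ 0.4924 -0.1642  0.0609]
top 480 318 1.148166 [ 0.5497 -0.3364  0.014 ]
scene 440 333 1.1076334 [ 0.4364 -0.1435  0.0954]
scene 423 248 1.246481 [ 0.5491 -0.3045  0.1081]
scene 337 229 1.0511156 [ 0.5999 -0.1224  0.2512]
scene 360 240 1.1062872 [ 0.589  -0.1661  0.2051]
```

View pics/s1.png

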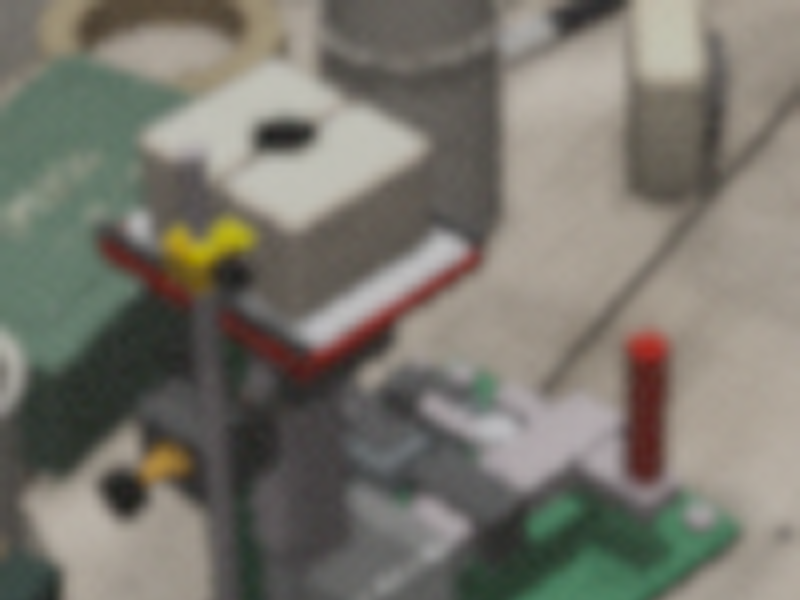

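View pics/t1.png

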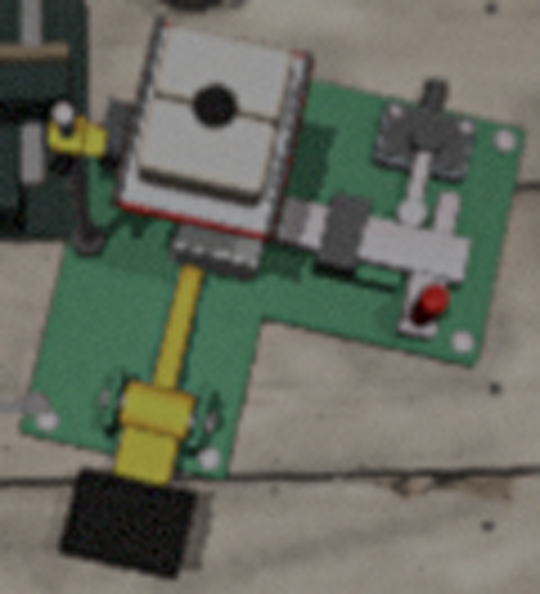

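The scene crop (x8, offset (190,115)) shows the pointer tip at (250,235), the red +y edge running from (105,248) to (310,372), and the post top at (647,345). In the top crop (x4.5, offset (206,130)) the pad centre is at (128,523) and the post top at (434,298).

```bash
cat >> h.py <<'E'
def plane(name,u,v,z):
    a=world(name,u,v,0.5);b=world(name,u,v,1.0); k=(z-a[2])/(b[2]-a[2]); return a+k*(b-a)
E
python3 - <<'E'
from h import *
T=lambda u,v:(206+(u+.5)/4.5-.5,130+(v+.5)/4.5-.5)
S=lambda u,v:(190+(u+.5)/8-.5,115+(v+.5)/8-.5)
s=np.load('scene0.npz');t=np.load('top0.npz')
pts={k:plane('top',*T(*p),.008) for k,p in dict(bl=(25,432),br=(228,478),inn=(262,320),r2=(475,362),tr=(522,128)).items()}
for k in pts: print(k,pts[k].round(4))
for a,b in (('bl','br'),('inn','r2')): d=pts[a]-pts[b]; print('yaw',np.arctan2(-d[0],d[1]))
d=pts['tr']-pts['r2']; print('yaw',np.arctan2(d[1],d[0]))
print('post top',plane('top',*T(434,298),.109),plane('scene',*S(647,345),.109))
print('pad',plane('top',*T(128,523),.096))
# colour clouds
for n,D,(u0,u1,v0,v1) in (('scene',s,(190,290,115,195)),('top',t,(206,326,130,200))):
    hsv=cv2.cvtColor(D['p'],cv2.COLOR_BGR2HSV)
    for col,lo,hi in (('yel',(20,140,90),(35,255,255)),('red',(0,140,60),(8,255,255)),('red2',(172,140,60),(180,255,255))):
        m=cv2.inRange(hsv,lo,hi)
        P=[(u,v,*world(n,u,v,D['d'][v,u])) for v in range(v0,v1) for u in range(u0,u1) if m[v,u] and D['d'][v,u]>0]
        P=np.array(P)
        if len(P)==0: continue
        P=P[P[:,4]>.15]; print(n,col,len(P))
        if col=='yel' : print(P.round(3).tolist()) if n=='scene' else print(P[:,2:].mean(0))
        elif len(P): print(np.percentile(P[:,2:],[5,50,95],axis=0).round(4))
E
```

```text
bl [ 0.4992 -0.091   0.008 ]
br [ 0.4708 -0.2045  0.008 ]
inn [ 0.5603 -0.2262  0.008 ]
r2 [ 0.5335 -0.3468  0.008 ]
tr [ 0.6702 -0.3808  0.008 ]
yaw -0.24545234914236494
yaw -0.21867600402469137
yaw -0.2440834914097419
post top [ 0.55299338 -0.31101862  0.109     ] [ 0.55130829 -0.30713632  0.109     ]
pad [ 0.44078664 -0.14952423  0.096     ]
scene yel 51
[[217.0, 143.0, 0.607, -0.139, 0.248], [218.0, 143.0, 0.606, -0.142, 0.246], [219.0, 143.0, 0.605, -0.144, 0.246], [220.0, 143.0, 0.615, -0.163, 0.229], [211.0, 144.0, 0.613, -0.123, 0.253], [212.0, 144.0, 0.611, -0.124, 0.254], [213.0, 144.0, 0.608, -0.123, 0.255], [216.0, 144.0, 0.604, -0.13, 0.252], [217.0, 144.0, 0.603, -0.133, 0.25], [218.0, 144.0, 0.604, -0.139, 0.246], [219.0, 144.0, 0.602, -0.139, 0.247], [220.0, 144.0, 0.6, -0.141, 0.246], [221.0, 144.0, 0.61, -0.159, 0.231], [211.0, 145.0, 0.612, -0.122, 0.251], [212.0, 145.0, 0.609, -0.121, 0.253], [213.0, 145.0, 0.607, -0.123, 0.253], [214.0, 145.0, 0.603, -0.121, 0.255], [215.0, 145.0, 0.602, -0.123, 0.255], [216.0, 145.0, 0.602, -0.126, 0.252], [217.0, 145.0, 0.601, 
[... 904 characters left out ...]
 -0.119, 0.249], [215.0, 148.0, 0.601, -0.12, 0.248], [212.0, 149.0, 0.609, -0.12, 0.242], [213.0, 149.0, 0.605, -0.118, 0.246], [214.0, 149.0, 0.602, -0.118, 0.247], [215.0, 149.0, 0.601, -0.12, 0.245], [214.0, 150.0, 0.6, -0.115, 0.246], [215.0, 150.0, 0.6, -0.119, 0.244]]
scene red 38
[[ 0.5767 -0.1767  0.1965]
 [ 0.5869 -0.1567  0.2004]
 [ 0.6597 -0.1451  0.2039]]
scene red2 1
[[ 0.5844 -0.1423  0.2008]
 [ 0.5844 -0.1423  0.2008]
 [ 0.5844 -0.1423  0.2008]]
top yel 66
[ 0.60447842 -0.13279691  0.25142276]
top red 22
[[ 0.5695 -0.2068  0.1973]
 [ 0.578  -0.1742  0.2023]
 [ 0.5843 -0.1518  0.2069]]
top red2 2
[[ 0.5712 -0.2024  0.2028]
 [ 0.5775 -0.1785  0.2033]
 [ 0.5837 -0.1546  0.2039]]
```

```bash
cat >> h.py <<'E'
YAW=-0.24
LX=np.array([np.cos(YAW),np.sin(YAW),0]);LY=np.array([-np.sin(YAW),np.cos(YAW),0])
def go(tip,ydir,tilt=None,L=.186):
    """shift/turn (tool axes) bringing fingertip to tip, tool y along ydir, tool z down (or tilt vec)"""
    st=read_state(); R0=R.from_rotvec(st['orientation'])
    z=np.array([0,0,-1.]) if tilt is None else np.array(tilt)/np.linalg.norm(tilt)
    y=np.array(ydir)-z*(z@ydir); y/=np.linalg.norm(y)
    R1=R.from_matrix(np.c_[np.cross(y,z),y,z]); p=np.array(tip)-L*z
    print('shift',R0.inv().apply(p-st['tool_pos']).round(4),'turn',(R0.inv()*R1).as_rotvec().round(3),'t',st['t'],'tip now',(st['tool_pos']+L*R0.apply([0,0,1])).round(4),'F',st['force'].round(1))
E
python3 - <<'E'
from h import *
go([.4408,-.1505,.2],-LY)
t=np.load('top0.npz')
for u,v in [(300,345),(300,290),(290,230),(265,222),(236,340)]:
    U,V=int(u/1.5625),int(v/1.5625); print(u,v,world('top',U,V,t['d'][V,U]).round(3))
E
```

```text
shift [ 0.3566 -0.3001  0.0183] turn [-0.002  0.     0.61 ] t 0.1 tip now [ 0.2167 -0.5589  0.2178] F [ 0.6 -0.   0.6]
300 345 [ 0.503 -0.053  0.102]
300 290 [ 0.586 -0.053  0.099]
290 230 [ 0.677 -0.037  0.109]
265 222 [0.689 0.001 0.112]
236 340 [0.525 0.063 0.004]
```

>>> carry_out([
  {"hand": 0, "x": 0.0446, "y": -0.0375, "z": 0.002, "az": 0.076},
  {"hand": 0, "x": 0.0892, "y": -0.075, "z": 0.004, "az": 0.152},
  {"hand": 0, "x": 0.1338, "y": -0.1125, "z": 0.007, "az": 0.229},
  {"hand": 0, "x": 0.1784, "y": -0.15, "z": 0.009, "az": 0.305},
  {"hand": 0, "x": 0.223, "y": -0.1875, "z": 0.012, "az": 0.381},
  {"hand": 0, "x": 0.2676, "y": -0.225, "z": 0.014, "az": 0.457},
  {"hand": 0, "x": 0.3122, "y": -0.2625, "z": 0.016, "az": 0.534},
  {"hand": 0, "x": 0.3566, "y": -0.3, "z": 0.018, "az": 0.61},
])

```text
schema error: expected keys hand, x, y, z, ax, ay, az
```

```bash
python3 - <<'E'
from h import *
go([.4408,-.1505,.1],-LY)
print(read_state()['opening'])
p,d=read_camera('scene'); cv2.imwrite('pics/s2.png',cv2.resize(p[100:260,170:330],(600,600),interpolation=cv2.INTER_CUBIC))
E
```

```text
shift [ 0.3566 -0.3     0.1183] turn [-0.002  0.     0.61 ] t 0.1 tip now [ 0.2167 -0.5589  0.2178] F [ 0.6 -0.   0.6]
0.09292851378959323
```

View pics/s2.png

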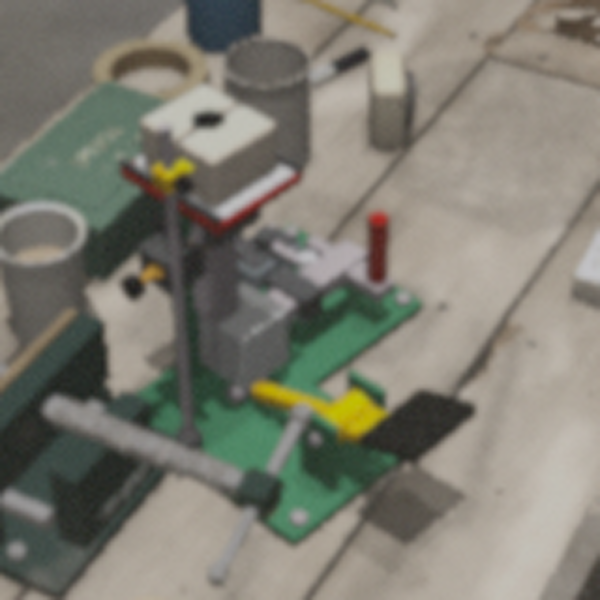

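The move call was refused because every key is needed, so the picture shows the arm still away and the lift unchanged: pad at (420,422), post at (378,245). I'll send the move again with all keys.

>>> carry_out([
  {"hand": 0, "x": 0.0446, "y": -0.0375, "z": 0.002, "ax": 0, "ay": 0, "az": 0.076},
  {"hand": 0, "x": 0.0892, "y": -0.075, "z": 0.004, "ax": 0, "ay": 0, "az": 0.152},
  {"hand": 0, "x": 0.1338, "y": -0.1125, "z": 0.007, "ax": 0, "ay": 0, "az": 0.229},
  {"hand": 0, "x": 0.1784, "y": -0.15, "z": 0.009, "ax": 0, "ay": 0, "az": 0.305},
  {"hand": 0, "x": 0.223, "y": -0.1875, "z": 0.012, "ax": 0, "ay": 0, "az": 0.381},
  {"hand": 0, "x": 0.2676, "y": -0.225, "z": 0.014, "ax": 0, "ay": 0, "az": 0.457},
  {"hand": 0, "x": 0.3122, "y": -0.2625, "z": 0.016, "ax": 0, "ay": 0, "az": 0.534},
  {"hand": 0, "x": 0.3566, "y": -0.3, "z": 0.018, "ax": 0, "ay": 0, "az": 0.61},
])

```text
t: 1.15
tool_pos: [0.4414, -0.149, 0.3866]
orientation: [3.118, -0.381, 0.0]
force: [0.4, -0.1, -0.8]
opening: 0.0176
gripper_force: 0.0
```

```bash
python3 - <<'E'
from h import *
go([.4408,-.1505,.1],-LY)
print(read_state()['opening'])
p,d=read_camera('scene'); cv2.imwrite('pics/s3.png',cv2.resize(p[100:260,170:330],(600,600),interpolation=cv2.INTER_CUBIC))
E
```

```text
shift [-0.0002  0.0016  0.1006] turn [ 0.    -0.    -0.003] t 1.15 tip now [ 0.4414 -0.149   0.2006] F [ 0.4 -0.1 -0.8]
0.01758389549509269
```

View pics/s3.png

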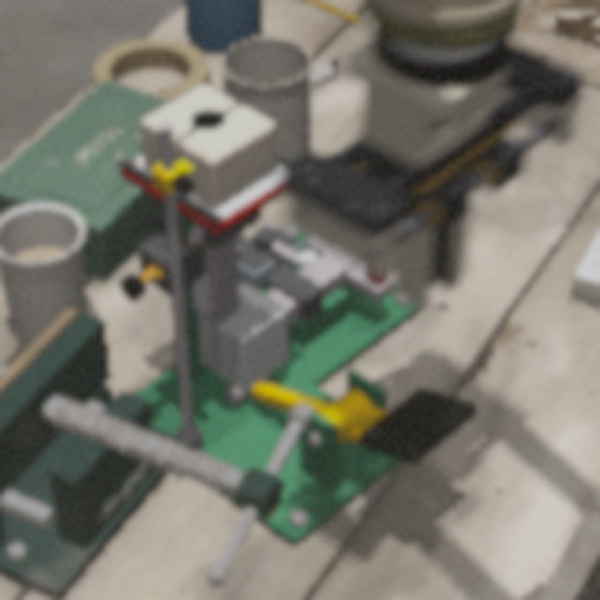

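The gripper hangs above the pad with its fingertip at about (450,260) in the crop. The way down is clear.

>>> carry_out([
  {"hand": 0, "x": 0, "y": 0.001, "z": 0.04, "ax": 0, "ay": 0, "az": 0},
  {"hand": 0, "x": 0, "y": 0.001, "z": 0.08, "ax": 0, "ay": 0, "az": 0},
  {"hand": 0, "x": 0, "y": 0.001, "z": 0.098, "ax": 0, "ay": 0, "az": 0},
  {"hand": 0, "x": -0.003, "y": 0.001, "z": 0.105, "ax": 0, "ay": 0, "az": 0},
  {"hand": 0, "x": -0.006, "y": 0.001, "z": 0.112, "ax": 0, "ay": 0, "az": 0},
  {"hand": 0, "x": -0.009, "y": 0.001, "z": 0.119, "ax": 0, "ay": 0, "az": 0},
  {"hand": 0, "x": -0.011, "y": 0.001, "z": 0.126, "ax": 0, "ay": 0, "az": 0},
  {"hand": 0, "x": -0.012, "y": 0.001, "z": 0.132, "ax": 0, "ay": 0, "az": 0},
])

```text
t: 2.2
tool_pos: [0.43, -0.1497, 0.2581]
orientation: [3.118, -0.377, 0.005]
force: [-5.3, 3.3, 14.4]
opening: 0.0006
gripper_force: 7.7
```

```bash
cat >> h.py <<'E'
def edge(n='scene',box=(190,265,115,170)):
    p,d=read_camera(n); hsv=cv2.cvtColor(p,cv2.COLOR_BGR2HSV); u0,u1,v0,v1=box
    m=cv2.inRange(hsv,(0,140,50),(8,255,255))|cv2.inRange(hsv,(172,140,50),(180,255,255))
    P=np.array([world(n,u,v,d[v,u]) for v in range(v0,v1) for u in range(u0,u1) if m[v,u] and d[v,u]>0])
    P=P[P[:,2]>.15]
    print('red edge z pct',len(P),np.percentile(P[:,2],[10,25,50,75,90]).round(4)); return p
E
python3 - <<'E'
from h import *
p=edge(); go([.4408,-.1505,.1],-LY)
cv2.imwrite('pics/s4.png',cv2.resize(p[100:260,170:330],(600,600),interpolation=cv2.INTER_CUBIC))
E
```

```text
red edge z pct 24 [0.2316 0.2326 0.2336 0.2355 0.2364]
shift [ 0.0111 -0.0017 -0.0291] turn [ 0.001 -0.003 -0.   ] t 2.25 tip now [ 0.4302 -0.1498  0.0709] F [-0.5  0.2  5.7]
```

View pics/s4.png

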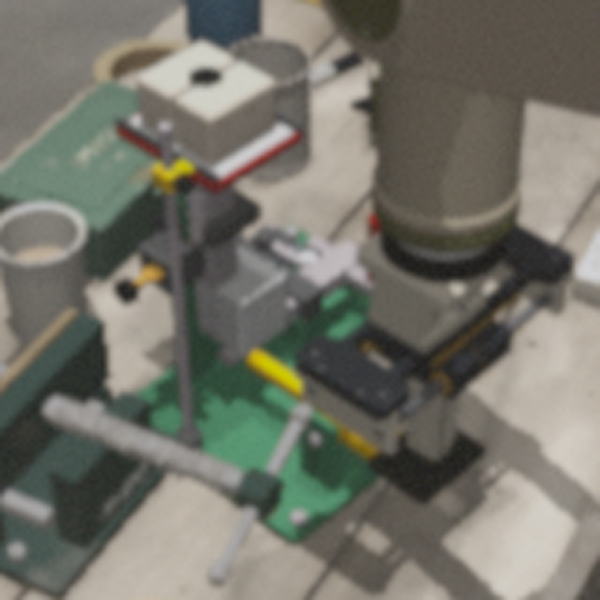

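The pad is pressed part-way. The platform has risen to about 0.034, with its red edge from (120,127) to (215,187) and the pointer tip at (192,175). Next I'll triangulate the pointer tip.

```bash
python3 - <<'E'
from h import *
T=lambda u,v:(206+(u+.5)/4.5-.5,130+(v+.5)/4.5-.5)
S=lambda u,v:(190+(u+.5)/8-.5,115+(v+.5)/8-.5)
def ray(n,uv): 
    o=world(n,*uv,0.); d=world(n,*uv,1.)-o; return o,d/np.linalg.norm(d)
def tri(a,b):
    (o1,d1),(o2,d2)=ray('scene',S(*a)),ray('top',T(*b))
    k=np.linalg.lstsq(np.c_[d1,-d2],o2-o1,rcond=None)[0]
    p,q=o1+k[0]*d1,o2+k[1]*d2; return (p+q)/2,np.linalg.norm(p-q)
print('tip',tri((252,236),(104,138)))
print('post',tri((647,345),(434,298)))
print('platform corner (-x,+y) red mid',tri((308,370),(121,204)))
print('hole',tri((285,135),(215,105)))
O=np.array([.4408,-.1505,0])+.184*LX; print('O',O)
def vp(uv,y):
    o,d=ray('scene',S(*uv)); k=((O-o)@LY+y)/(d@LY); P=o+k*d; return ((P-O)@LX).round(4),P[2].round(4)
for uv in [(105,248),(150,272),(250,335),(308,370)]: print('edge',uv,vp(uv,.04),vp(uv,.047))
for uv in [(252,228),(252,236),(252,244)]: print('tip',uv,vp(uv,.045),vp(uv,.052))
p,d=read_camera('scene')
cv2.imwrite('pics/s5.png',cv2.resize(p[105:160,190:264],(800,600),interpolation=cv2.INTER_CUBIC))
E
```

```text
tip (array([ 0.60388773, -0.14551144,  0.24277009]), np.float64(0.006148657952709819))
post (array([ 0.55361458, -0.31158911,  0.10506657]), np.float64(0.0001638660517814132))
platform corner (-x,+y) red mid (array([ 0.58674256, -0.15067069,  0.19459198]), np.float64(5.002921431728344e-05))
hole (array([ 0.62108723, -0.1959264 ,  0.24117732]), np.float64(0.0017293966289888957))
O [ 0.61952619 -0.19423728  0.        ]
edge (105, 248) (np.float64(0.0408), np.float64(0.2016)) (np.float64(0.0323), np.float64(0.2098))
edge (150, 272) (np.float64(0.0204), np.float64(0.2027)) (np.float64(0.0121), np.float64(0.2109))
edge (250, 335) (np.float64(-0.0234), np.float64(0.2012)) (np.float64(-0.0312), np.float64(0.2094))
edge (308, 370) (np.float64(-0.048), np.float64(0.201)) (np.float64(-0.0555), np.float64(0.2091))
tip (252, 228) (np.float64(-0.0329), np.float64(0.2485)) (np.float64(-0.0406), np.float64(0.2562))
tip (252, 236) (np.float64(-0.0327), np.float64(0.2455)) (np.float64(-0.0404), np.float64(0.2532))
tip (252, 244) (np.float64(-0.0325), np.float64(0.2425)) (np.float64(-0.0402), np.float64(0.2503))
```

View pics/s5.png

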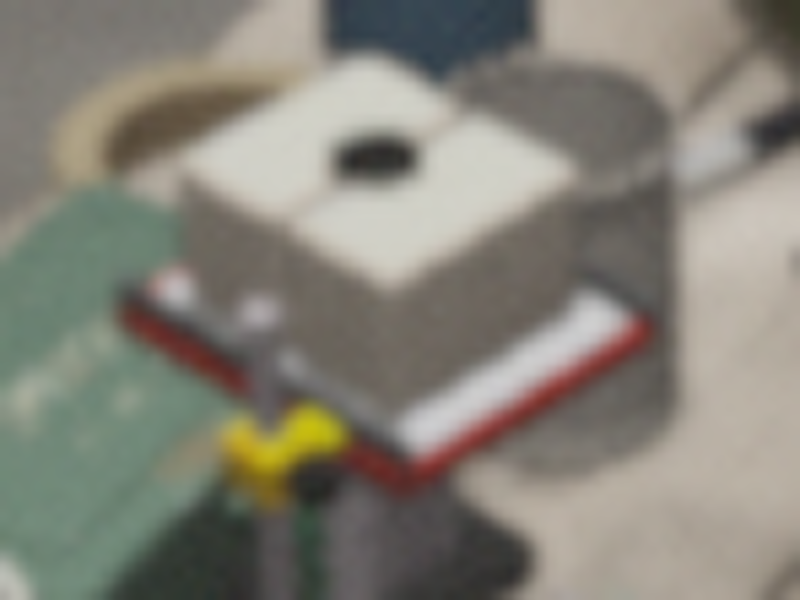

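The pointer tip at (345,428) stands about 1.7 image px above the red edge line. Allowing for the 5 mm gap, that puts it at about 0.045, in agreement with the depth estimate, so the 0.048 notch is wanted. I'll press on to about 0.054.

>>> carry_out([
  {"hand": 0, "x": -0.001, "y": 0, "z": 0.005, "ax": 0, "ay": 0, "az": 0},
  {"hand": 0, "x": -0.002, "y": 0, "z": 0.01, "ax": 0, "ay": 0, "az": 0},
  {"hand": 0, "x": -0.002, "y": 0, "z": 0.0135, "ax": 0, "ay": 0, "az": 0},
  {"hand": 0, "x": -0.002, "y": 0, "z": 0.0135, "ax": 0, "ay": 0, "az": 0},
  {"hand": 0, "x": -0.002, "y": 0, "z": 0.0135, "ax": 0, "ay": 0, "az": 0},
])

```text
t: 2.92
tool_pos: [0.4278, -0.1492, 0.2439]
orientation: [3.118, -0.377, 0.003]
force: [-5.4, 2.8, 12.7]
opening: 0.0008
gripper_force: 7.2
```

```bash
python3 - <<'E'
from h import *
edge();edge(); go([.4408,-.1505,.1],-LY)
E
```

```text
red edge z pct 40 [0.2521 0.2535 0.2546 0.2554 0.2565]
red edge z pct 42 [0.2527 0.2531 0.2543 0.2562 0.257 ]
shift [ 0.013  -0.0018 -0.0421] turn [ 0.001 -0.002 -0.   ] t 3.025 tip now [ 0.4283 -0.1494  0.0579] F [-5.8  2.3 14.2]
```

The column is at about 0.054, past 0.048 and short of 0.060. I'll release and rise clear.

>>> carry_out([
  {"hand": 0, "x": 0.004, "y": 0, "z": -0.012, "ax": 0, "ay": 0, "az": 0},
  {"hand": 0, "x": 0.008, "y": 0, "z": -0.025, "ax": 0, "ay": 0, "az": 0},
  {"hand": 0, "x": 0.012, "y": 0, "z": -0.04, "ax": 0, "ay": 0, "az": 0},
  {"hand": 0, "x": 0.005, "y": 0, "z": -0.06, "ax": 0, "ay": 0, "az": 0},
  {"hand": 0, "x": 0, "y": 0, "z": -0.1, "ax": 0, "ay": 0, "az": 0},
  {"hand": 0, "x": 0, "y": 0, "z": -0.13, "ax": 0, "ay": 0, "az": 0},
  {"hand": 0, "x": 0, "y": 0, "z": -0.13, "ax": 0, "ay": 0, "az": 0},
])

```text
t: 3.9
tool_pos: [0.4281, -0.1489, 0.3751]
orientation: [3.117, -0.376, 0.01]
force: [-0.6, -0.6, -0.4]
opening: 0.0005
gripper_force: 0.0
```

```bash
python3 - <<'E'
from h import *
edge();p=edge();t,d=read_camera('top')
P=np.array([.552,-.310,0])
go(P-.055*LY+[0,0,.19],LX,tilt=-np.array([0,0,1])+.15*LY)
go(P-.055*LY+[0,0,.19],-LX,tilt=-np.array([0,0,1])+.15*LY)
print(read_state()['q'])
U,V=int(368/1.5625),int(385/1.5625)
print('pad z?',world('top',U,V,d[V,U]))
cv2.imwrite('pics/s6.png',np.hstack([cv2.resize(p[105:205,190:290],(500,500)),cv2.resize(t[150:260,206:266],(300,500))]))
E
```

```text
red edge z pct 47 [0.246  0.2471 0.2483 0.2493 0.2507]
red edge z pct 44 [0.2459 0.2472 0.2481 0.2497 0.2506]
shift [ 0.1599  0.2098 -0.0036] turn [ 0.116  0.118 -1.568] t 4.05 tip now [ 0.4268 -0.1483  0.1845] F [ 0.1 -0.1 -1. ]
shift [ 0.1599  0.2098 -0.0036] turn [ 0.118 -0.116  1.567] t 4.05 tip now [ 0.4268 -0.1483  0.1845] F [ 0.1 -0.1 -1. ]
[-4.48009423e-01 -2.63162931e-01  1.92672630e+00  6.51057348e-06
  1.47905908e+00  1.36297306e+00]
pad z? [ 0.40564565 -0.15977276  0.60645095]
```

View pics/s6.png

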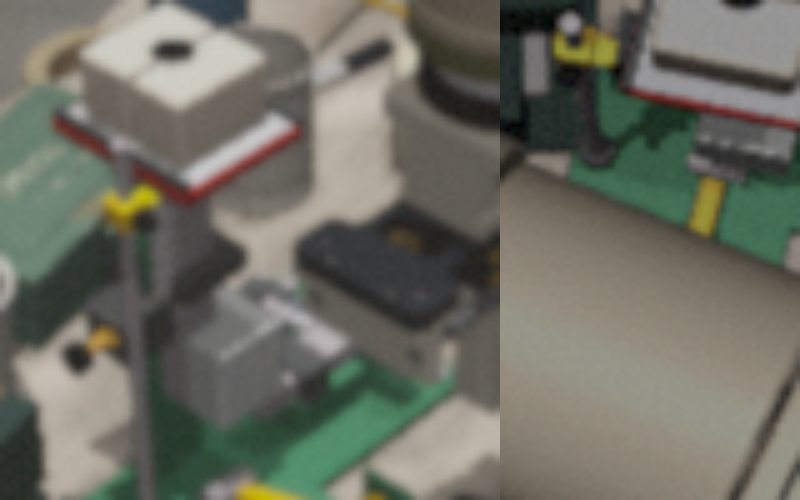

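The red edge now rests at 0.248, so the column is at 0.048. In the crop the pointer tip at (157,197) lies about 5 mm under the red edge, after allowing for the gap. Next is the post, going round the -y side.

>>> carry_out([
  {"hand": 0, "x": 0, "y": 0.03, "z": -0.005, "ax": 0.013, "ay": 0.013, "az": -0.174},
  {"hand": 0, "x": 0, "y": 0.075, "z": -0.005, "ax": 0.026, "ay": 0.026, "az": -0.348},
  {"hand": 0, "x": 0, "y": 0.12, "z": -0.005, "ax": 0.039, "ay": 0.039, "az": -0.522},
  {"hand": 0, "x": 0, "y": 0.165, "z": -0.005, "ax": 0.052, "ay": 0.052, "az": -0.696},
  {"hand": 0, "x": 0.01, "y": 0.2, "z": -0.005, "ax": 0.065, "ay": 0.065, "az": -0.87},
  {"hand": 0, "x": 0.03, "y": 0.21, "z": -0.005, "ax": 0.078, "ay": 0.079, "az": -1.044},
  {"hand": 0, "x": 0.06, "y": 0.21, "z": -0.005, "ax": 0.091, "ay": 0.092, "az": -1.218},
  {"hand": 0, "x": 0.09, "y": 0.21, "z": -0.004, "ax": 0.104, "ay": 0.105, "az": -1.392},
])

```text
t: 5.05
tool_pos: [0.4649, -0.3742, 0.3733]
orientation: [-2.553, -1.67, -0.164]
force: [0.3, 0.3, -0.4]
opening: 0.0006
gripper_force: 0.0
```

```bash
python3 - <<'E'
from h import *
P=np.array([.552,-.310,0]); t=-np.array([0,0,1])+.15*LY
for a,z in ((.055,.18),(.055,.13),(.055,.08),(.025,.08)): go(P-a*LY+[0,0,z],LX,tilt=t)
p,d=read_camera('scene');hsv=cv2.cvtColor(p,cv2.COLOR_BGR2HSV)
t,dt=read_camera('top'); np.savez('t7.npz',p=t,d=dt); np.savez('s7.npz',p=p,d=d)
for n,P_,D,(u0,u1,v0,v1) in (('scene',p,d,(258,300,150,185)),('top',t,dt,(290,312,185,208))):
    h=cv2.cvtColor(P_,cv2.COLOR_BGR2HSV); m=cv2.inRange(h,(0,140,50),(9,255,255))|cv2.inRange(h,(172,140,50),(180,255,255))
    v,u=np.nonzero(m[v0:v1,u0:u1]); print(n,len(u))
    if len(u):
        Q=np.array([world(n,a+u0,b+v0,D[b+v0,a+u0]) for a,b in zip(u,v)]); print(np.percentile(Q,[10,50,90],axis=0).round(4)); q=Q[Q[:,2]>Q[:,2].max()-.01]; print('topmost',q.mean(0).round(4))
U,V=int(368/1.5625),int(385/1.5625); print('pad',world('top',U,V,dt[V,U]))
edge()
E
```

```text
shift [0.011  0.0684 0.01  ] turn [ 0.011  0.01  -0.171] t 5.05 tip now [ 0.4728 -0.3498  0.189 ] F [ 0.3  0.3 -0.4]
shift [0.0041 0.069  0.0595] turn [ 0.011  0.01  -0.171] t 5.05 tip now [ 0.4728 -0.3498  0.189 ] F [ 0.3  0.3 -0.4]
shift [-0.0027  0.0697  0.1091] turn [ 0.011  0.01  -0.171] t 5.05 tip now [ 0.4728 -0.3498  0.189 ] F [ 0.3  0.3 -0.4]
shift [0.0266 0.0646 0.1132] turn [ 0.011  0.01  -0.171] t 5.05 tip now [ 0.4728 -0.3498  0.189 ] F [ 0.3  0.3 -0.4]
scene 40
[[ 0.5469 -0.3077  0.0645]
 [ 0.5482 -0.3034  0.0901]
 [ 0.5517 -0.2997  0.1071]]
topmost [0.1135 0.5727 0.8829]
top 31
[[ 0.5472 -0.3154  0.1052]
 [ 0.5524 -0.3105  0.109 ]
 [ 0.5571 -0.3061  0.1119]]
topmost [ 0.552  -0.3108  0.1094]
pad [ 0.44012291 -0.15176077  0.09935852]
red edge z pct 43 [0.246  0.2472 0.2485 0.2491 0.2505]
```

The pad is back at z ≈ 0.097, the platform is unchanged, and the post top is at (0.552,-0.311,0.109). Both views agree on the post. I'll go down beside the post on its -y side.

>>> carry_out([
  {"hand": 0, "x": 0.011, "y": 0.035, "z": 0.005, "ax": 0.011, "ay": 0.01, "az": -0.171},
  {"hand": 0, "x": 0.011, "y": 0.0684, "z": 0.01, "ax": 0.011, "ay": 0.01, "az": -0.171},
  {"hand": 0, "x": 0.004, "y": 0.069, "z": 0.06, "ax": 0.011, "ay": 0.01, "az": -0.171},
  {"hand": 0, "x": -0.003, "y": 0.07, "z": 0.109, "ax": 0.011, "ay": 0.01, "az": -0.171},
  {"hand": 0, "x": -0.003, "y": 0.07, "z": 0.109, "ax": 0.011, "ay": 0.01, "az": -0.171},
])

```text
t: 5.82
tool_pos: [0.5297, -0.3891, 0.26]
orientation: [-2.396, -1.865, -0.174]
force: [-0.4, 0.0, 0.0]
opening: 0.0003
gripper_force: 0.0
```

```bash
python3 - <<'E'
from h import *
P=np.array([.552,-.3105,0]); t=-np.array([0,0,1])+.15*LY
for a in (.055,.020,.0,-.0145,-.017): go(P-a*LY+[0,0,.08],LX,tilt=t)
E
```

```text
shift [-0.0003  0.003  -0.0041] turn [-0.007 -0.003 -0.008] t 5.825 tip now [ 0.535  -0.3614  0.0761] F [-0.4  0.   0. ]
shift [0.0343 0.0027 0.0012] turn [-0.007 -0.003 -0.008] t 5.825 tip now [ 0.535  -0.3614  0.0761] F [-0.4  0.   0. ]
shift [0.054  0.0026 0.0042] turn [-0.007 -0.003 -0.008] t 5.825 tip now [ 0.535  -0.3614  0.0761] F [-0.4  0.   0. ]
shift [0.0684 0.0025 0.0064] turn [-0.007 -0.003 -0.008] t 5.825 tip now [ 0.535  -0.3614  0.0761] F [-0.4  0.   0. ]
shift [0.0708 0.0025 0.0068] turn [-0.007 -0.003 -0.008] t 5.825 tip now [ 0.535  -0.3614  0.0761] F [-0.4  0.   0. ]
```

>>> carry_out([
  {"hand": 0, "x": 0.02, "y": 0.003, "z": -0.002, "ax": 0, "ay": 0, "az": 0},
  {"hand": 0, "x": 0.034, "y": 0.003, "z": 0.001, "ax": 0, "ay": 0, "az": 0},
  {"hand": 0, "x": 0.042, "y": 0.003, "z": 0.002, "ax": 0, "ay": 0, "az": 0},
  {"hand": 0, "x": 0.049, "y": 0.003, "z": 0.003, "ax": 0, "ay": 0, "az": 0},
  {"hand": 0, "x": 0.055, "y": 0.003, "z": 0.004, "ax": 0, "ay": 0, "az": 0},
  {"hand": 0, "x": 0.06, "y": 0.003, "z": 0.005, "ax": 0, "ay": 0, "az": 0},
  {"hand": 0, "x": 0.064, "y": 0.003, "z": 0.006, "ax": 0, "ay": 0, "az": 0},
  {"hand": 0, "x": 0.064, "y": 0.003, "z": 0.006, "ax": 0, "ay": 0, "az": 0},
])

```text
t: 6.82
tool_pos: [0.5506, -0.329, 0.2691]
orientation: [-2.402, -1.875, -0.178]
force: [-0.6, -2.4, 2.5]
opening: 0.0005
gripper_force: 1.3
```

```bash
python3 - <<'E'
from h import *
P=np.array([.552,-.3105,0]); t=-np.array([0,0,1])+.15*LY
for a in (-.0145,-.018): go(P-a*LY+[0,0,.08],LX,tilt=t)
st=read_state(); tip=st['tool_pos']+.186*R.from_rotvec(st['orientation']).apply([0,0,1]); print('along y',(tip-P)@LY, 'F.LY',st['force']@LY)
E
```

```text
shift [ 0.0044 -0.0031  0.0059] turn [ 0.002  0.002 -0.005] t 6.825 tip now [ 0.5574 -0.3027  0.0851] F [-0.6 -2.4  2.5]
shift [ 0.0079 -0.0031  0.0064] turn [ 0.002  0.002 -0.005] t 6.825 tip now [ 0.5574 -0.3027  0.0851] F [-0.6 -2.4  2.5]
along y 0.008886736460840181 F.LY -2.484899181941793
```

>>> carry_out([
  {"hand": 0, "x": 0.002, "y": 0, "z": 0.001, "ax": 0, "ay": 0, "az": 0},
  {"hand": 0, "x": 0.004, "y": 0, "z": 0.002, "ax": 0, "ay": 0, "az": 0},
  {"hand": 0, "x": 0.0055, "y": 0, "z": 0.002, "ax": 0, "ay": 0, "az": 0},
  {"hand": 0, "x": 0.0055, "y": 0, "z": 0.002, "ax": 0, "ay": 0, "az": 0},
])

```text
t: 7.32
tool_pos: [0.5512, -0.326, 0.2688]
orientation: [-2.406, -1.876, -0.173]
force: [-6.1, -13.7, 3.8]
opening: 0.0008
gripper_force: 7.7
```

```bash
python3 - <<'E'
from h import *
P=np.array([.552,-.3105,0])
st=read_state(); tip=st['tool_pos']+.186*R.from_rotvec(st['orientation']).apply([0,0,1]); print('along y',(tip-P)@LY,tip, 'F.LY',st['force']@LY,st['force'])
E
```

```text
along y 0.010984874342092166 [ 0.55801812 -0.30066372  0.08465925] F.LY -14.717516279132935 [ -6.12596946 -13.65267043   3.80269712]
```

The force jumped to 15 N, so the bar is at its end stop. I'll back off, rise and check.

>>> carry_out([
  {"hand": 0, "x": -0.02, "y": 0, "z": -0.002, "ax": 0, "ay": 0, "az": 0},
  {"hand": 0, "x": -0.05, "y": 0, "z": -0.008, "ax": 0, "ay": 0, "az": 0},
  {"hand": 0, "x": -0.09, "y": 0, "z": -0.03, "ax": 0, "ay": 0, "az": 0},
  {"hand": 0, "x": -0.13, "y": 0, "z": -0.06, "ax": 0, "ay": 0, "az": 0},
  {"hand": 0, "x": -0.18, "y": 0, "z": -0.09, "ax": 0, "ay": 0, "az": 0},
  {"hand": 0, "x": -0.22, "y": 0, "z": -0.1, "ax": 0, "ay": 0, "az": 0},
  {"hand": 0, "x": -0.22, "y": 0, "z": -0.1, "ax": 0, "ay": 0, "az": 0},
])

```text
t: 8.2
tool_pos: [0.4937, -0.5519, 0.3339]
orientation: [-2.405, -1.871, -0.179]
force: [0.2, 0.2, 0.2]
opening: 0.0004
gripper_force: 0.0
```

```bash
python3 - <<'E'
from h import *
edge(); t,dt=read_camera('top'); p,d=read_camera('scene')
for n,P_,D,(u0,u1,v0,v1) in (('top',t,dt,(270,312,180,208)),):
    h=cv2.cvtColor(P_,cv2.COLOR_BGR2HSV); m=cv2.inRange(h,(0,140,50),(9,255,255))|cv2.inRange(h,(172,140,50),(180,255,255))
    v,u=np.nonzero(m[v0:v1,u0:u1]); Q=np.array([world(n,a+u0,b+v0,D[b+v0,a+u0]) for a,b in zip(u,v)]); q=Q[Q[:,2]>.1]; print(len(q),q.mean(0).round(4),'travel',(q.mean(0)-[.552,-.3105,.109])@LY)
U,V=int(368/1.5625),int(385/1.5625); print('pad',world('top',U,V,dt[V,U]), read_state()['t'],read_state()['force'])
o=np.load('top0.npz')['p']
cv2.imwrite('pics/f.png',np.hstack([cv2.resize(x[130:230,246:326],(400,500),interpolation=cv2.INTER_CUBIC) for x in (o,t)]))
E
```

```text
red edge z pct 39 [0.2465 0.247  0.2484 0.2492 0.2505]
27 [ 0.5584 -0.2846  0.1102] travel 0.02670139919471739
pad [ 0.43991382 -0.15180936  0.10243383] 8.35 [ 0.40512392 -0.5061072   0.81819058]
```

View pics/f.png

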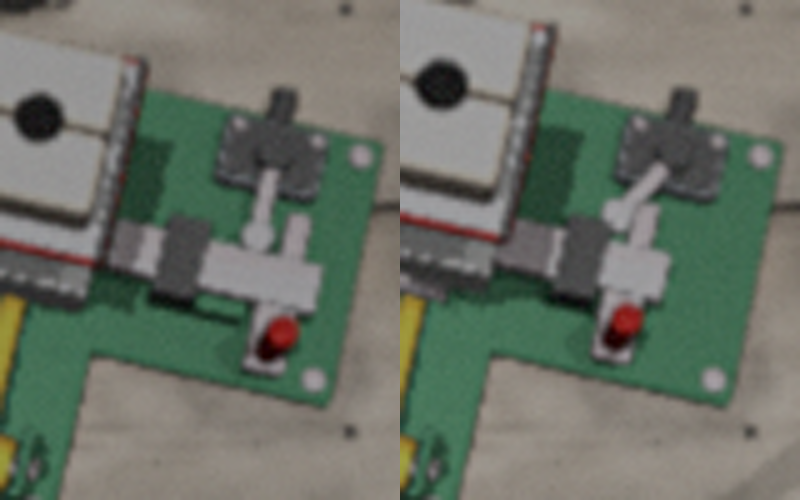

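The last picture shows the bar's right end moved from x=322 to x=268 (about 27 mm, plus its starting offset, against the stop). The roller arm swung from (258,235) to (215,215), about 0.5 rad. The platform is unchanged at 0.048 and the pad is up, so I'm handing in.

```bash
python3 -c "
from plant import robot
print(robot.close_job())"
```

```text
the job is handed in; nothing more can be done
None
```

I handed the job in at about 8.4 s, but the hand-in gave no verdict: the platform rests on the 0.048 notch (pointer measured at 0.042–0.046), the pedal is back up, the lock bar is against its end stop and the roller arm is swung about 0.5 rad.

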